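# Take the filter cover off the dust extractor

### The arm

A 7-joint arm with a two-finger parallel gripper is mounted at the origin on the work surface. World frame = base frame: x ahead of the robot, y to its left, z up, the work surface at z = 0. Lengths are in mm, angles in rad, forces in N, time in s.
With the tool pointing down it reaches from about 400 to 875 mm from the base axis. Payload 6.5 kg.
Tool frame: the origin (TCP) lies midway between the tips of the shut fingers; the grasp point (between the pads) lies 19 mm behind it; z points along the fingers, x is the direction in which the jaws open and shut, and the axes are right-handed (so a half turn about z gives the same grasp; the last joint's range is limited). The gripper opens to 88 mm and grips with 3 to 60 N. Pads are 18 mm wide; open, the fingers measure 123 mm over their backs; the gripper's body (75 mm by 187 mm) begins 45 mm behind the grasp point.
Start: joints at [-1.362, 0.536, -0.004, 1.538, 0.003, 1.067, -0.071], TCP at [176.376, 625.605, 238.716] pointing down, gripper open.
Joint ranges: [-2.7, 2.7], [-0.37, 2.16], [-1.27, 1.26], [0.24, 2.4], [-1.31, 4.45], [0.19, 1.91], [-2.76, 2.76]. Speed limits (rad/s): [2.39, 2.39, 3.14, 3.14, 3.14, 3.14, 3.14].

### API

Orientations are given as a unit quaternion [x, y, z, w].
In Python, from workcell import robot, vision gives the robot as it stands.
- The arm moves only by the tool arm_command, never from a script. Its argument "deltas" is a list of rows, each an object with "dp": the shift along the tool's x, y, z in cm, a list of three; "roll": the turn about the tool's z in rad; "gripper": the opening in per cent of the stroke, from 0 (shut) to 100 (fully open). A call has exactly 5 rows; each row shifts and turns the commanded pose from where the row before left it, along the tool's axes as they then stand; what a row does not reach is not made up. A row lasts 1/8 s, in which the tool goes at most 62.5 mm and 10.7 degrees, less where a joint would pass 70% of its speed; a pose out of reach is approached as far as the arm can. A call is refused whole if a number of a shift passes 6.25 or a number of a turn 0.188, either way. A call with a gripper value outside its range is refused whole. The fingers move at their own pace and stop on an object; "grip_force" is the grip in N (left out, the last holds). Time passes only in rows, so rows that do not move let the fingers close, or fill a call up. It gives the time, the measured TCP pose, the force and the opening at its end, in the units of the state.
- robot.sense(): the state, without advancing time (a new reading comes with each control period).
- vision.capture(name): name is "scene" or "side" or "wrist"; returns (picture, depth): 400x640x3 uint8, blue, green, red; 400x640 float32, mm along the optical axis (not along the pixel's ray), 0 where there is no reading.
- vision.camera_model(name): a dict with "fovy" (degrees; the focal length in pixels is half the picture's height over the tangent of half this angle, whatever the lens; pixels are square), "cx", "cy" (the principal point, pixels), "position" and "orientation" of the camera in the world; the wrist camera has in their place "tool_from_camera" (4x4, takes a point from camera to tool coordinates, whose origin is the TCP and whose axes are the tool frame's). Camera axes: x right, y up, looking along -z (the intrinsics and any distortion apply to the point x, -y, -z); pixel columns grow to the right and rows downward; lengths in mm; the calibration is good to about 2 mm. A picture is of the moment at which its call begins: read the wrist's pose just before it. camera_model takes no time and is no camera call.
- robot.sign_off(): hands the job in, once; it reports no verdict.
The state is a dict: "time_s": time; "joint_pos": joint angles; "dq": joint speeds; "effort": joint torques, N m; "tcp_pos": TCP position; "tcp_rot": TCP orientation; "wrist_force": force on the tool from outside, world axes, zero at the start; "ft_torque": the same for the moment, N m; "width": opening from 0.0 (shut) to 1.0 (fully open).
Only numpy, scipy, OpenCV 4.12 (cv2) and the standard library are available. Lean on these libraries where they do the work, as an engineer would, in place of code of your own. Each camera call takes 0.05 s, during which the arm holds its last target.

### The job

The bench dust extractor's filter is due for a check. Pinch the cover's spring tab toward its grip wall and squeeze it in little by little while pulling up lightly, until you feel its foot let go of the slotted strike plate (squeezed too little or too far, it stays hooked); then raise that end, draw the cover out from under the ledge, and lay it flat, right way up, inside the empty metal tray and let go of it. Be gentle: do not wrench or pry the cover against the extractor, crush it or drop it, and leave the other things on the bench as they are.

Things in the scene. Friction and masses are not known exactly. Their poses are not given: they have to be found in the camera images.
- unit: Bench dust extractor, dark grey steel box 250 x 180 x 90 mm (x, y, z), fixed; hose spigot on its +x end. Origin: centre of its underside; x from the tab end to the ledge end of the filter bay, z up. The cover lies seated on its flat top (z = 90 mm) with about 1 mm of play each way in x and 1.5 mm in y, between side guides 6 mm high and two front stops 6 mm high.
- ledge (a point): Middle of the steel ledge's upper face, on the extractor at x 65.5, y 0, 12 mm above the box top. The ledge (x 56.5 to 74.5, underside 6 mm above the box top) covers the cover's two toes in a pocket 7.5 mm deep.
- cover: Filter cover, loose, cream-white plastic, about 0.12 kg. Origin: centre of its flat underside (nothing hangs below); z up, x from tab end to toe end. Plate x -55 to 55, y +-40, 6 mm thick, notched round the tab. Grip wall: fixed, upright, x -21 to -15, y +-20. Spring tab: upright strip, x -55 to -50, y +-14 above 12 mm, foot 4 mm high, x -68 to -44. Tab and wall tops at 38 mm. Two toes 4 mm high, x 55 to 63.
- cover_mid (a point): Centre of the cover's plate, 3 mm above its underside. To take the cover off: free the tab, raise the tab end about 20 mm (it tilts about the toe tips, x 63, by 0.14 to 0.2 rad; past 0.25 rad, or lifted level, the toes jam under the ledge), draw it 10 mm or more toward its -x, then lift.
- cover_grip (a point): On the cover, half-way between the tab's outer face and the grip wall's +x face: cover x -35, y 0, 25 mm above the underside; axes as the cover's. A pinch here closes along cover x, one finger on the tab's outer face (x -55), one on the wall's +x face (x -15): 40 mm apart at rest, 26 with the tab fully in. Fingertips must stay over 10 mm above the underside (strike plate).
- tab (a joint): Travel of the spring tab, m: 0 at rest, grows as it is pressed inward to the grip wall (cover +x), stop at 0.014 or where it meets the strike plate. The spring takes about 5 N to start, 19 N at the stop (1 N per mm). Its foot passes up through the strike plate's slot only in a band of travel about 2 mm wide; the band begins somewhere between 1 and 11.5 mm, differing each time. Pressed less, or more, the foot stays hooked.
- tab_face (a point): Centre line of the tab's outer face, 25 mm above the cover's underside; moves with the tab. Round the tab's foot lies the steel strike plate on the box top: a frame 37.5 x 34 mm, 9.5 mm high, with a slot 26 mm (x) by 24 mm; its outer and inner lips overhang the foot, undersides 5.5 mm above the box top, so the foot can rise 1.5 mm before it meets a lip.
- tray: Shallow open metal tray, fixed to the bench, 200 x 140 mm outside, 190 x 130 mm inside (x, y), rim 16 mm high, floor 5 mm thick, empty. It lies left or right of the extractor. Origin: centre of its underside; x along its long side, z up.
- offcut: Plywood offcut 150 x 100 x 18 mm lying on the bench on the side where the tray is not; to be left alone. Origin: centre of its underside.
- mallet: Hammer lying at the right; to be left alone. Origin: centre of its underside.
- glue: Glue bottle, 60 mm wide, 170 mm high, standing behind the extractor at the left; to be left alone. Origin: centre of its underside.
- wax: Low metal can, 84 mm wide, 50 mm high, at the left; to be left alone. Origin: centre of its underside.
- driver: Screwdriver lying on the bench in front of the extractor; to be left alone. Origin: centre of its underside.
- square: Try square with wood stock and steel blade, lying behind the extractor at the right; to be left alone. Origin: centre of its underside.
- foot: L-shaped plywood part 160 x 36 x 36 mm, lying to the left; to be left alone. Origin: centre of its underside.
- wedge: Wood wedge block 28 x 60 x 18 mm lying on the extractor's top beyond the ledge; to be left alone. Origin: centre of its underside.
Not all that is in view belongs to the job. There is more than one size of the tray; the job needs the larger. What is shaped like the cover but brown is not meant.

How it is judged (in metres and radians):
On the way, in this order (a step that is already met when the one before it is completed fails the run):
1. the tab is pressed in by more than 1 mm while the cover still lies seated (value of joint tab above 0.001 m and z of cover in the frame of unit below 0.094 m), for 0.05 s.
2. the cover is off: its middle is at least 35 mm above its seat on the extractor, or well to the side of it ((z of cover in the frame of unit above 0.125 m or horizontal distance between cover and unit above 0.12 m)), for 0.1 s.
At the end, for the whole second after the job is handed in: The cover lies at rest flat on the tray's floor (underside within 4 mm of it, tilt under 0.06 rad), right way up, its centre within 45 mm (long way) and 40 mm (short way) of the tray's centre, released, with its tab sprung back out (pressed less than 2 mm) (x of cover in the frame of tray between -0.045 and 0.045 m and y of cover in the frame of tray between -0.04 and 0.04 m and z of cover in the frame of tray between 0.001 and 0.009 m and angle between cover's own z axis and vertical below 0.06 rad and linear speed of cover below 0.02 m/s and value of joint tab below 0.002 m); the robot touches nothing.
It fails at once if the cover is forced or pried against the extractor with more than 30 N (contact force between cover and unit above 30 N).
It fails at once if the cover is crushed: the fingers press it with more than 150 N in all (contact force between the fingers and cover above 150 N).
It fails at once if the cover is dropped or pressed into the tray with more than 40 N (contact force between cover and tray above 40 N).
It fails at once if another thing on the bench is moved by more than 40 mm (distance of any of offcut, mallet, glue, wax, driver, square, foot, wedge from where it was at the start of the episode above 0.04 m).
It also fails if it takes over 72 s, if anything falls off the work surface, if the arm or the gripper's body presses on something with over 40 N, if the wrist force passes 120 N, or if a joint passes its speed limit or range.

## Working session

There is one attempt and no reset: what is moved stays moved. The work goes in short steps, Python scripts to look and compute and a tool call to move; the robot and the scene stay as the last step left them, time stands still between calls to the robot, and variables do not carry over. Pictures are saved under pics/ and viewed, and the job is handed in when it is done.

Besides the shell and the picture viewer there is one more tool, called by a JSON object that holds its "name" and its "arguments", one argument or row to a line. arm_command: Moves the arm, as the interface text tells. Its arguments: {"type":"object","properties":{"deltas":{"type":"array","items":{"type":"object","properties":{"dp":{"type":"array","items":{"type":"number"}},"roll":{"type":"number"},"gripper":{"type":"number"}}}},"grip_force":{"type":"number"}},"required":["deltas"]}

```bash
ls; mkdir -p pics
python3 - <<'E'
from workcell import robot, vision
import cv2,numpy as np
print(robot.sense())
for n in ["scene","side","wrist"]:
    m=vision.camera_model(n);print(n,m)
    p,d=vision.capture(n);cv2.imwrite(f"pics/{n}0.png",p);np.save(f"pics/{n}0.npy",d)
E
```

```text
pics
{'time_s': 0.0, 'joint_pos': array([-1.36216693,  0.53719946, -0.00440826,  1.5388373 ,  0.00259938,
        1.06729929, -0.07119363]), 'dq': array([-0.00103652, -0.00010072,  0.00162157, -0.0003192 , -0.00149677,
        0.00063549,  0.00014121]), 'effort': array([ 3.25398414e-04, -5.70980823e+01,  9.91206653e-01, -2.51609731e+01,
       -5.60880883e-02,  1.79812656e-02,  1.58114685e-04]), 'tcp_pos': array([176.26852472, 625.0158166 , 237.83176181]), 'tcp_rot': array([ 7.97286612e-01,  6.03600284e-01, -6.47482696e-04,  5.79449991e-04]), 'wrist_force': array([ 0.03507157,  0.49442547, -0.52718264]), 'ft_torque': array([-0.01444175,  0.04185582,  0.02851652]), 'width': 1.0033106943243404}
scene {'fovy': 55.595499464400845, 'cx': 318.5930073993226, 'cy': 198.1695776707635, 'position': array([1082.50138099,  438.87192479,  786.59095425]), 'orientation': array([0.16097224, 0.34728996, 0.83196722, 0.40163188])}
side {'fovy': 42.099108282703, 'cx': 317.11585589966614, 'cy': 199.44243219667783, 'position': array([ 489.12426327, 1115.1049053 ,  970.66985924]), 'orientation': array([-0.01486024,  0.43857577,  0.89849891, -0.01140975])}
wrist {'fovy': 59.185864696053315, 'cx': 322.01193517523967, 'cy': 198.85776433331299, 'tool_from_camera': array([[ 9.99999295e-01, -7.63657340e-04,  9.09052229e-04,
        -6.18723469e-01],
       [-4.96862563e-04, -9.64592848e-01, -2.63743038e-01,
        -6.83252620e+01],
       [ 1.07827459e-03,  2.63742401e-01, -9.64592548e-01,
        -1.45254501e+02],
       [ 0.00000000e+00,  0.00000000e+00,  0.00000000e+00,
         1.00000000e+00]])}
```

View pics/scene0.png

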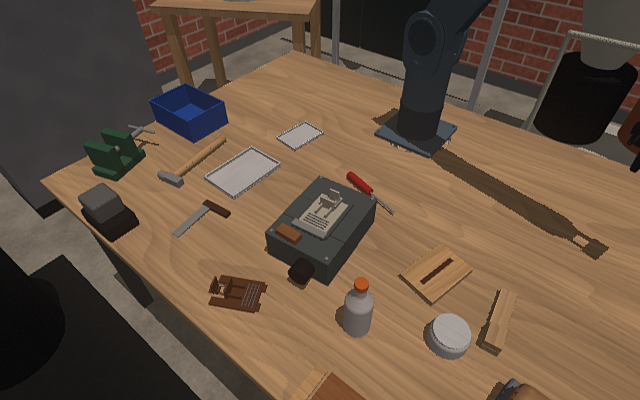

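View pics/side0.png

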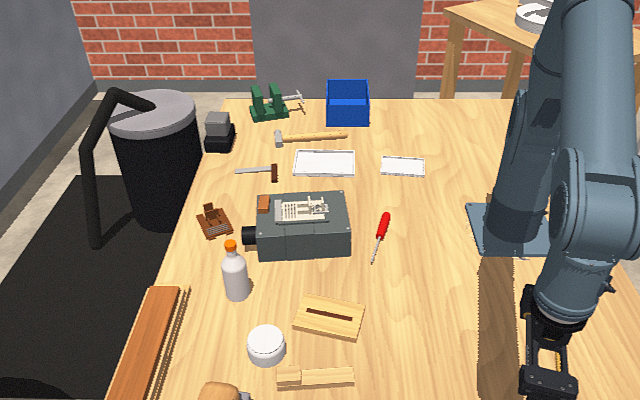

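View pics/wrist0.png

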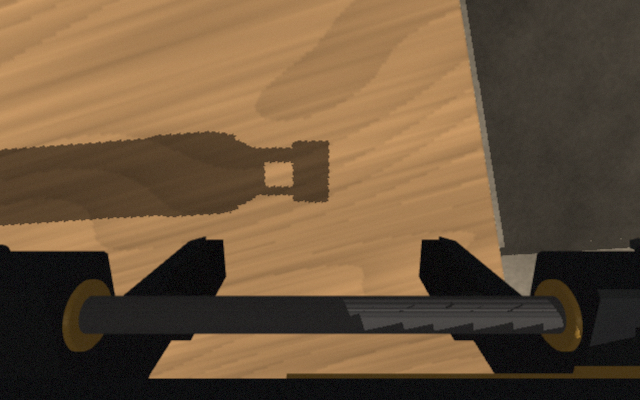

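```bash
cat > h.py <<'E'
from workcell import robot, vision
import cv2,numpy as np
from scipy.spatial.transform import Rotation as R
def campose(n,s=None):
    m=vision.camera_model(n)
    if n=="wrist":
        T=np.eye(4);T[:3,:3]=R.from_quat(s["tcp_rot"]).as_matrix();T[:3,3]=s["tcp_pos"]
        return m,T@m["tool_from_camera"]
    T=np.eye(4);T[:3,:3]=R.from_quat(m["orientation"]).as_matrix();T[:3,3]=m["position"];return m,T
def cloud(n,d,s=None):
    m,T=campose(n,s);f=200/np.tan(np.radians(m["fovy"]/2))
    v,u=np.mgrid[0:400,0:640]
    P=np.stack([(u-m["cx"])/f*d,-(v-m["cy"])/f*d,-d],-1)
    W=P@T[:3,:3].T+T[:3,3]; W[d<=0]=np.nan; return W
def project(n,X,s=None):
    m,T=campose(n,s);f=200/np.tan(np.radians(m["fovy"]/2))
    p=(np.atleast_2d(X)-T[:3,3])@T[:3,:3]
    return np.stack([m["cx"]+f*p[:,0]/-p[:,2],m["cy"]-f*p[:,1]/-p[:,2]],-1)
E
python3 - <<'E'
from h import *
for n in ["scene","side"]:
    p=cv2.imread(f"pics/{n}0.png");d=np.load(f"pics/{n}0.npy");W=cloud(n,d);np.save(f"pics/{n}W.npy",W)
    # bird view x 250..850, y -500..400 ; 1px=1.25mm ; up=+x, left=+y
    img=np.zeros((560,800,3),np.uint8);Z=np.full((560,800),-1e9)
    ok=np.isfinite(W[...,2])&(W[...,2]<200)&(W[...,2]>-20)
    for (x,y,z),c in zip(W[ok],p[ok]):
        r=int((900-x)/1.25);q=int((400-y)/1.25)
        if 0<=r<558 and 0<=q<798 and z>Z[r,q]:
            img[r:r+2,q:q+2]=c;Z[r:r+2,q:q+2]=z
    for y in range(-500,401,100):cv2.putText(img,str(y),(int((400-y)/1.25),10),0,.35,(0,255,0))
    for x in range(300,901,100):cv2.putText(img,str(x),(0,int((900-x)/1.25)),0,.35,(0,255,0))
    cv2.imwrite(f"pics/bev_{n}.png",img)
    t=W[(W[...,2]>85)&(W[...,2]<94)]; print(n,np.nanmedian(W[...,2]),len(t))
E
```

```text
scene -2.274166144343667 4818
side -1.1265660923267546 3742
```

View pics/bev_side.png

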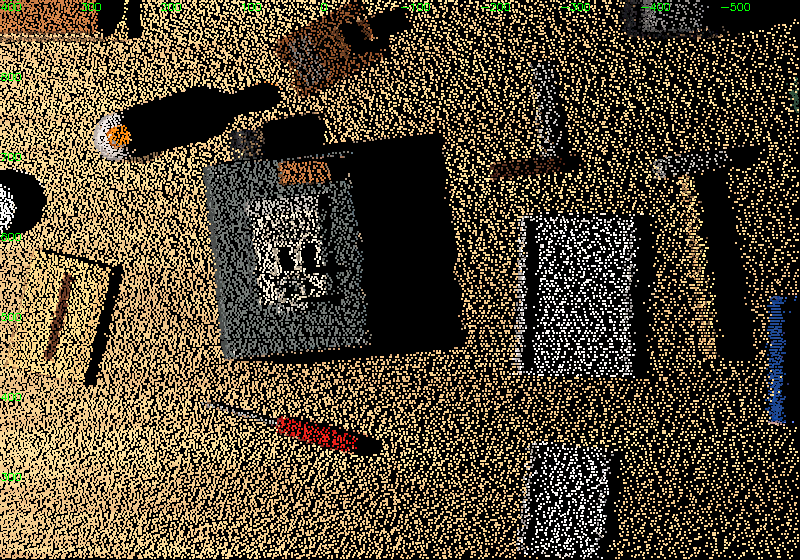

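View pics/bev_scene.png

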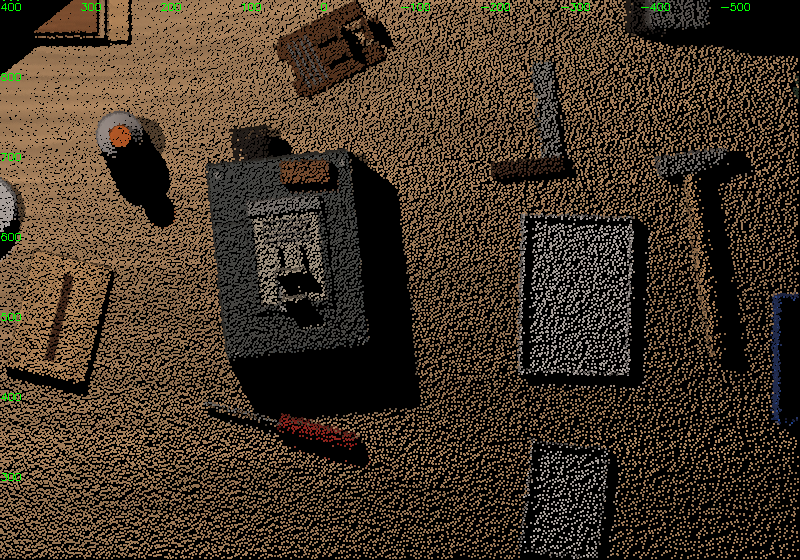

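Run:
```python
from h import *
for n in ["scene","side"]:
    W=np.load(f"pics/{n}W.npy");w=W[np.isfinite(W[...,2])]
    def rect(lo,hi,x0,x1,y0,y1):
        t=w[(w[:,2]>lo)&(w[:,2]<hi)&(w[:,0]>x0)&(w[:,0]<x1)&(w[:,1]>y0)&(w[:,1]<y1)]
        # drop outliers by occupancy
        r=cv2.minAreaRect(t[:,:2].astype(np.float32));return len(t),r,np.median(t[:,2])
    print(n,"top",rect(83,93,420,740,-90,170))
    print(n,"table",np.median(w[(w[:,0]>350)&(w[:,0]<700)&(w[:,1]>-200)&(w[:,1]<-120)][:,2]))
    print(n,"tray rim",rect(7,22,400,650,-410,-230))
    print(n,"walls",rect(118,135,440,640,-20,100), rect(92,103,440,640,-20,100))
```

```text
scene top (3441, ((582.2833251953125, 40.79810333251953), (247.3131561279297, 181.49813842773438), 5.783787250518799), np.float64(88.50717406246895))
scene table -1.5649710830142567
scene tray rim (462, ((531.6740112304688, -319.4097900390625), (144.51219177246094, 201.4360809326172), 88.50306701660156), np.float64(12.511961255148037))
scene walls (98, ((544.0587158203125, 36.358795166015625), (42.57282257080078, 39.83695602416992), 5.754179954528809), np.float64(123.73390581429203)) (1221, ((557.6442260742188, 32.86124038696289), (175.6442108154297, 109.84449005126953), 6.288991928100586), np.float64(94.8905209856257))
side top (2618, ((580.7640380859375, 41.08927917480469), (245.06048583984375, 188.66929626464844), 6.055518627166748), np.float64(89.22707907054314))
side table -0.8009129935628607
side tray rim (498, ((530.4893798828125, -318.05224609375), (157.62205505371094, 198.4157257080078), 88.64320373535156), np.float64(11.239650609742682))
side walls (48, ((543.0306396484375, 37.66797637939453), (39.690269470214844, 42.5188102722168), 7.579754829406738), np.float64(126.47945477289522)) (1028, ((552.0675048828125, 40.91706466674805), (180.4076385498047, 114.12354278564453), 2.82352876663208), np.float64(95.53046602773003))
```

```bash
cat >> h.py <<'E'
def plan(P,Q,tgt,yaw,N,tilt=None):
    """rows from commanded pos P, rot Q(matrix) to tgt, tool down with tool x at yaw; returns rows in cm/rad"""
    Rm=Q.copy();tx=Rm[:,0];cur=np.arctan2(tx[1],tx[0])
    roll=-((yaw-cur+np.pi)%(2*np.pi)-np.pi)/N
    p=np.array(P,float);step=(np.array(tgt)-p)/N;rows=[]
    for i in range(N):
        dp=np.round(Rm.T@step/10,2);rows.append((dp.tolist(),round(roll,3)))
        Rm=Rm@R.from_rotvec([0,0,round(roll,3)]).as_matrix()
    return rows
E
python3 - <<'E'
from h import *
s=robot.sense()
for r in plan(s["tcp_pos"],R.from_quat(s["tcp_rot"]).as_matrix(),[545,-25,240],0.102,15):print(r)
E
```

```text
([-3.51, 3.54, -0.01], np.float64(0.08))
([-3.21, 3.81, -0.01], np.float64(0.08))
([-2.9, 4.06, -0.01], np.float64(0.08))
([-2.56, 4.27, -0.01], np.float64(0.08))
([-2.21, 4.46, -0.01], np.float64(0.08))
([-1.85, 4.63, -0.01], np.float64(0.08))
([-1.47, 4.76, -0.01], np.float64(0.08))
([-1.09, 4.86, -0.01], np.float64(0.08))
([-0.7, 4.93, -0.01], np.float64(0.08))
([-0.3, 4.97, -0.01], np.float64(0.08))
([0.1, 4.98, -0.01], np.float64(0.08))
([0.5, 4.96, -0.01], np.float64(0.08))
([0.89, 4.9, -0.01], np.float64(0.08))
([1.28, 4.82, -0.01], np.float64(0.08))
([1.66, 4.7, -0.01], np.float64(0.08))
```

{"name": "arm_command", "arguments": {
  "deltas": [
    {"dp": [-3.5, 3.5, 0], "roll": 0.08, "gripper": 100},
    {"dp": [-3.2, 3.8, 0], "roll": 0.08, "gripper": 100},
    {"dp": [-2.9, 4.1, 0], "roll": 0.08, "gripper": 100},
    {"dp": [-2.6, 4.3, 0], "roll": 0.08, "gripper": 100},
    {"dp": [-2.2, 4.5, 0], "roll": 0.08, "gripper": 100}
  ]
}}

```text
time_s: 0.78
tcp_pos: [300.2, 406.8, 238.7]
tcp_rot: [0.902, 0.432, -0.0, 0.0]
wrist_force: [1.2, 0.2, 0.8]
width: 1.0
```

{"name": "arm_command", "arguments": {
  "deltas": [
    {"dp": [-1.8, 4.6, 0], "roll": 0.08, "gripper": 100},
    {"dp": [-1.5, 4.8, 0], "roll": 0.08, "gripper": 100},
    {"dp": [-1.1, 4.9, 0], "roll": 0.08, "gripper": 100},
    {"dp": [-0.7, 4.9, 0], "roll": 0.08, "gripper": 100},
    {"dp": [-0.3, 5.0, 0], "roll": 0.08, "gripper": 100}
  ]
}}

```text
time_s: 1.4
tcp_pos: [423.3, 190.0, 238.8]
tcp_rot: [0.97, 0.244, 0.0, -0.0]
wrist_force: [1.1, 0.7, 0.4]
width: 1.001
```

{"name": "arm_command", "arguments": {
  "deltas": [
    {"dp": [0.1, 5.0, 0], "roll": 0.08, "gripper": 100},
    {"dp": [0.5, 5.0, 0], "roll": 0.08, "gripper": 100},
    {"dp": [0.9, 4.9, 0], "roll": 0.08, "gripper": 100},
    {"dp": [1.3, 4.8, 0], "roll": 0.08, "gripper": 100},
    {"dp": [1.7, 4.7, 0], "roll": 0.08, "gripper": 100}
  ]
}}

```text
time_s: 2.02
tcp_pos: [547.2, -26.7, 238.7]
tcp_rot: [0.999, 0.047, 0.0, -0.0]
wrist_force: [0.7, 0.7, 1.4]
width: 0.997
```

Run:
```python
from h import *
s=robot.sense();print(s)
p,d=vision.capture("wrist");cv2.imwrite("pics/w1.png",p);np.savez("pics/w1.npz",d=d,pos=s["tcp_pos"],rot=s["tcp_rot"])
```

```text
{'time_s': 2.025, 'joint_pos': array([-0.43504385,  0.39351599,  0.51672111,  1.83579556, -0.23169363,
        0.9720611 ,  0.27426389]), 'dq': array([ 0.61344914,  0.41202989,  0.2068    , -0.50237286, -0.2852732 ,
        0.18831156,  0.24684822]), 'effort': array([ -2.70241275, -45.64011812,   6.26998186, -20.87755322,
         0.46862721,  -0.10783423,  -0.29803187]), 'tcp_pos': array([547.1644454 , -26.74956405, 238.6811841 ]), 'tcp_rot': array([ 9.98899607e-01,  4.68994554e-02,  9.53247929e-06, -1.27939837e-04]), 'wrist_force': array([0.66869   , 0.69798644, 1.41146121]), 'ft_torque': array([-0.06432587,  0.03050074, -0.02882377]), 'width': 0.9965538176355601}
```

View pics/w1.png

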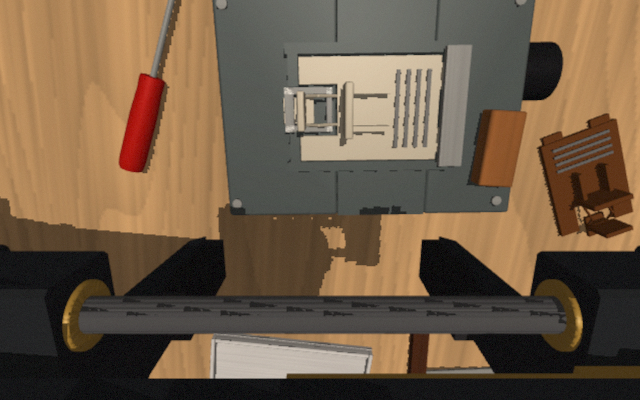

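Run:
```python
from h import *
s=robot.sense();print(s["dq"],s["tcp_pos"],s["tcp_rot"])
p,d=vision.capture("wrist");cv2.imwrite("pics/w2.png",p);np.savez("pics/w2.npz",d=d,pos=s["tcp_pos"],rot=s["tcp_rot"])
c=cv2.resize(p[20:220,200:520],None,fx=2.5,fy=2.5,interpolation=cv2.INTER_CUBIC);cv2.imwrite("pics/w2c.png",c)
```

```text
[-0.04222323 -0.05238925 -0.00735138  0.06798237  0.05464156 -0.01225726
 -0.04603956] [549.55208545 -34.0083054  239.29354423] [0.99911865 0.04187743 0.00158408 0.00238609]
```

View pics/w2c.png

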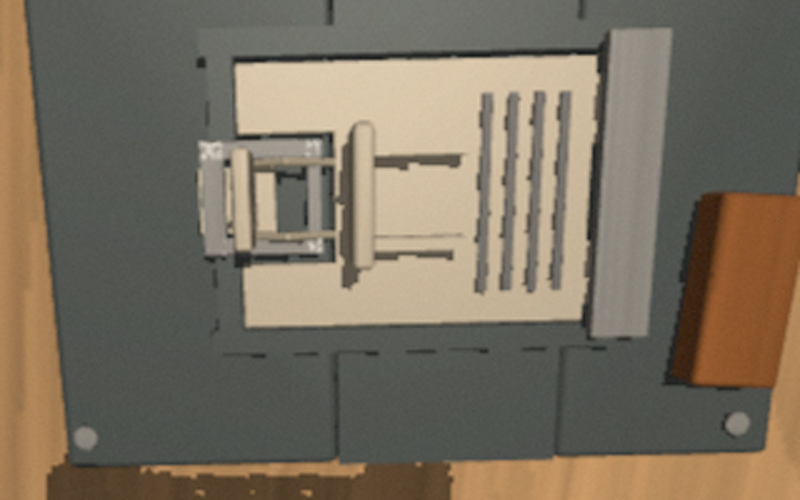

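```bash
cat >> h.py <<'E'
def ray(n,uv,z,s=None):
    m,T=campose(n,s);f=200/np.tan(np.radians(m["fovy"]/2))
    u,v=uv;dr=T[:3,:3]@np.array([(u-m["cx"])/f,-(v-m["cy"])/f,-1]);return T[:3,3]+dr*(z-T[2,3])/dr[2]
E
python3 - <<'E'
from h import *
z=np.load("pics/w2.npz");s={"tcp_pos":z["pos"],"tcp_rot":z["rot"]}
pts={"plate TL":((234,62),96,(-55,40)),"plate BL":((245,327),96,(-55,-40)),
"wall tl":((354,123),128,(-21,20)),"wall tr":((374,123),128,(-15,20)),"wall bl":((352,270),128,(-21,-20)),"wall br":((374,270),128,(-15,-20)),
"tab tl":((232,150),128,(-55,14)),"tab tr":((250,149),128,(-50,14)),"tab bl":((236,252),128,(-55,-14)),"tab br":((252,252),128,(-50,-14)),
"ledge tr":((672,28),102,(74.5,None)),"ledge br":((648,336),102,(74.5,None)),"screwBL":((85,437),90,None),"screwBR":((738,423),90,None)}
A=[];B=[]
for k,((u,v),h,c) in pts.items():
    w=ray("wrist",(200+(u+.5)/2.5-.5,20+(v+.5)/2.5-.5),h,s);print(k,w.round(1),c)
    if c and c[1] is not None:A.append(c);B.append(w[:2])
A=np.array(A,float);B=np.array(B)
a0=A-A.mean(0);b0=B-B.mean(0);th=np.arctan2((a0[:,0]*b0[:,1]-a0[:,1]*b0[:,0]).sum(),(a0*b0).sum())
M=np.array([[np.cos(th),-np.sin(th)],[np.sin(th),np.cos(th)]]);t=B.mean(0)-M@A.mean(0)
print("yaw",th,"origin",t,"grip",M@[-35,0]+t);print((B-(A@M.T+t)).round(1))
W=cloud("wrist",z["d"],s);print(np.nanmedian(W[30:60,230:270,2]),np.nanmedian(W[60:70,320:380,2]),np.nanmedian(W[50:90,340:352,2]), np.nanmax(W[60:130,340:352,2]))
Rm=R.from_quat(s["tcp_rot"]).as_matrix();print(Rm)
E
```

```text
plate TL [518.2  72.4  96. ] (-55, 40)
plate BL [526.8  -7.4  96. ] (-55, -40)
wall tl [554.6  55.5 128. ] (-21, 20)
wall tr [560.1  55.9 128. ] (-15, 20)
wall bl [558.  16. 128.] (-21, -20)
wall br [564.2  16.6 128. ] (-15, -20)
tab tl [521.8  45.6 128. ] (-55, 14)
tab tr [526.7  46.3 128. ] (-50, 14)
tab bl [524.6  18.3 128. ] (-55, -14)
tab br [529.1  18.6 128. ] (-50, -14)
ledge tr [646.4  91.7 102. ] (74.5, None)
ledge br [656.5   1.5 102. ] (74.5, None)
screwBL [473.9 -50.8  90. ] None
screwBR [698. -27.  90.] None
yaw 0.10289767828387719 origin [577.4015103   37.81508586] grip [542.58663569  34.22001902]
[[-0.4  0.5]
 [-0.   0.3]
 [ 0.2 -0.1]
 [-0.3 -0.2]
 [-0.6  0.3]
 [-0.3  0.2]
 [ 0.5 -0.5]
 [ 0.5 -0.3]
 [ 0.5  0. ]
 [ 0.  -0.1]]
89.15601570555663 95.17092843154006 96.24485660353488 129.2795134794002
[[ 0.99648754  0.08367349  0.00336522]
 [ 0.08368861 -0.99648117 -0.00463529]
 [ 0.00296553  0.00490064 -0.99998359]]
```

Run:
```python
from h import *
s=robot.sense();print(s["tcp_pos"],s["wrist_force"])
for r in plan(s["tcp_pos"],R.from_quat(s["tcp_rot"]).as_matrix(),[542.6,34.2,150],0.103,4):print(r)
```

```text
[548.12602191 -31.38547105 238.97026434] [-0.20811809 -0.04826307  1.03884582]
([0.0, -1.65, 2.22], np.float64(-0.004))
([0.01, -1.65, 2.22], np.float64(-0.004))
([0.02, -1.65, 2.22], np.float64(-0.004))
([0.02, -1.65, 2.22], np.float64(-0.004))
```

{"name": "arm_command", "arguments": {
  "deltas": [
    {"dp": [0, -1.65, 2.2], "roll": -0.004, "gripper": 100},
    {"dp": [0, -1.65, 2.2], "roll": -0.004, "gripper": 100},
    {"dp": [0, -1.65, 2.2], "roll": -0.004, "gripper": 100},
    {"dp": [0, -1.65, 2.2], "roll": -0.004, "gripper": 100},
    {"dp": [0, 0, 0], "roll": 0, "gripper": 90}
  ]
}}

```text
time_s: 2.75
tcp_pos: [538.1, 42.1, 149.3]
tcp_rot: [0.998, 0.058, -0.002, -0.0]
wrist_force: [-0.9, -0.4, -0.2]
width: 0.912
```

{"name": "arm_command", "arguments": {
  "deltas": [
    {"dp": [0, 0, 0], "roll": 0, "gripper": 80},
    {"dp": [0, 0, 0], "roll": 0, "gripper": 80},
    {"dp": [0, 0, 0], "roll": 0, "gripper": 80},
    {"dp": [0, 0, 0], "roll": 0, "gripper": 80},
    {"dp": [0, 0, 0], "roll": 0, "gripper": 80}
  ]
}}

```text
time_s: 3.38
tcp_pos: [539.9, 40.1, 150.8]
tcp_rot: [0.998, 0.056, 0.0, -0.0]
wrist_force: [0.2, -0.3, 0.6]
width: 0.796
```

Run:
```python
from h import *
s=robot.sense();print(s["dq"].round(3),s["tcp_pos"],s["tcp_rot"],s["wrist_force"],s["width"])
p,d=vision.capture("wrist");cv2.imwrite("pics/w3.png",p);np.savez("pics/w3.npz",d=d,pos=s["tcp_pos"],rot=s["tcp_rot"])
s=robot.sense();print(s["tcp_pos"])
c=cv2.resize(p[140:340,160:480],None,fx=2.5,fy=2.5,interpolation=cv2.INTER_CUBIC);cv2.imwrite("pics/w3c.png",c)
```

```text
[-0.001  0.001 -0.002  0.     0.001 -0.002 -0.001] [539.92887944  40.05606435 150.82815661] [ 9.98436034e-01  5.59059846e-02  7.69249199e-05 -1.19215141e-05] [ 0.22274563 -0.29466768  0.56801958] 0.7962839540758119
[539.88983746  40.08907361 150.78180438]
```

View pics/w3c.png

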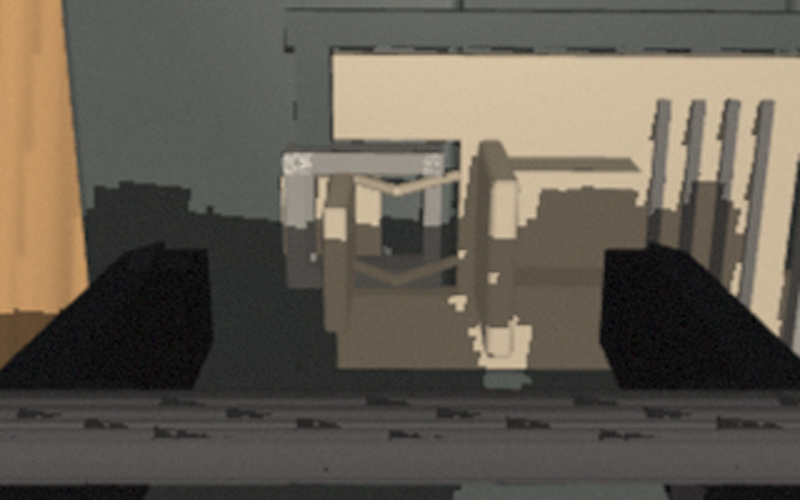

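View pics/w3.png

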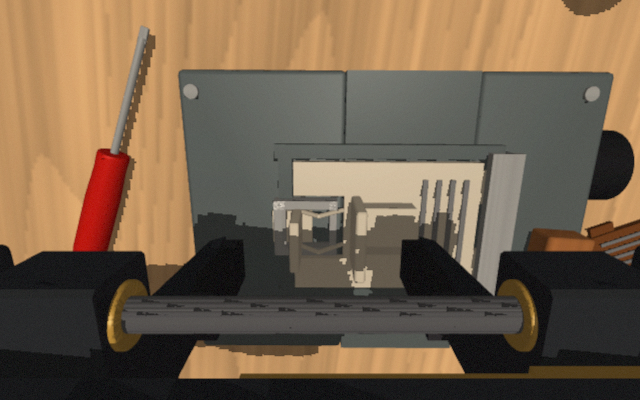

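Run:
```python
from h import *
z=np.load("pics/w3.npz");s={"tcp_pos":z["pos"],"tcp_rot":z["rot"]}
pts={"plate TL":((332,54),96,(-55,40)),
"wall tl":((493,180),128,(-21,20)),"wall tr":((517,180),128,(-15,20)),"wall bl":((487,356),128,(-21,-20)),"wall br":((514,356),128,(-15,-20)),
"tab tl":((325,207),128,(-55,14)),"tab tr":((347,207),128,(-50,14)),"tab bl":((325,330),128,(-55,-14)),"tab br":((347,330),128,(-50,-14))}
A=[];B=[]
for k,((u,v),h,c) in pts.items():
    w=ray("wrist",(160+(u+.5)/2.5-.5,140+(v+.5)/2.5-.5),h,s);print(k,w.round(1),c)
    A.append(c);B.append(w[:2])
A=np.array(A,float);B=np.array(B)
a0=A-A.mean(0);b0=B-B.mean(0);th=np.arctan2((a0[:,0]*b0[:,1]-a0[:,1]*b0[:,0]).sum(),(a0*b0).sum())
M=np.array([[np.cos(th),-np.sin(th)],[np.sin(th),np.cos(th)]]);t=B.mean(0)-M@A.mean(0)
print("yaw",th,"origin",t,"grip",M@[-35,0]+t);print((B-(A@M.T+t)).round(1))
W=cloud("wrist",z["d"],s)
print(W[155+140-140,310],W[170,330], "walltop",W[140+85,160+202],"tabtop",W[140+90,160+134],W[100,240])
for c in [(-55,40),(-21,20),(-15,-20)]:pass
uv=(160+504/2.5,140+260/2.5);print(ray("wrist",(uv),128,s))
```

```text
plate TL [518.3  72.5  96. ] (-55, 40)
wall tl [554.7  56.3 128. ] (-21, 20)
wall tr [559.5  56.8 128. ] (-15, 20)
wall bl [558.8  17.5 128. ] (-21, -20)
wall br [564.5  18.1 128. ] (-15, -20)
tab tl [521.8  46.9 128. ] (-55, 14)
tab tr [526.2  47.4 128. ] (-50, 14)
tab bl [524.2  19.7 128. ] (-55, -14)
tab br [528.8  20.2 128. ] (-50, -14)
yaw 0.11009158506218664 origin [577.34885556  39.18771504] grip [542.56074417  35.34228843]
[[ 0.  -0.4]
 [ 0.4 -0.4]
 [-0.8 -0.6]
 [ 0.1  0.5]
 [-0.1  0.5]
 [ 0.7 -0.2]
 [ 0.1 -0.3]
 [-0.   0.5]
 [-0.4  0.4]]
[527.87012996  77.06860961  94.94343064] [540.27528096  69.7237297   95.06183973] walltop [558.32399117  49.40287752 127.34394656] tabtop [524.30105676  42.86734939 127.38545016] [485.05574758 102.79458108  88.52185019]
[559.48022827  39.38661665 128.        ]
```

{"name": "arm_command", "arguments": {
  "deltas": [
    {"dp": [0.11, 0.25, 0.5], "roll": 0.003, "gripper": 70},
    {"dp": [0.11, 0.25, 1.0], "roll": 0.003, "gripper": 65},
    {"dp": [0, 0, 1.2], "roll": 0, "gripper": 65},
    {"dp": [0, 0, 1.2], "roll": 0, "gripper": 65},
    {"dp": [0, 0, 0.75], "roll": 0, "gripper": 65}
  ],
  "grip_force": 25
}}

```text
time_s: 4.05
tcp_pos: [542.1, 35.4, 103.0]
tcp_rot: [0.999, 0.053, -0.001, 0.0]
wrist_force: [-0.5, 1.2, 0.0]
width: 0.647
```

{"name": "arm_command", "arguments": {
  "deltas": [
    {"dp": [0, 0, 0], "roll": 0, "gripper": 58},
    {"dp": [0, 0, 0], "roll": 0, "gripper": 55},
    {"dp": [0, 0, 0], "roll": 0, "gripper": 53},
    {"dp": [0, 0, 0], "roll": 0, "gripper": 53},
    {"dp": [0, 0, 0], "roll": 0, "gripper": 53}
  ]
}}

```text
time_s: 4.68
tcp_pos: [542.7, 35.5, 104.4]
tcp_rot: [0.999, 0.053, 0.0, -0.0]
wrist_force: [-0.1, 0.1, 0.1]
width: 0.53
```

Run:
```python
from h import *
s=robot.sense();print(s["tcp_pos"],s["tcp_rot"],s["wrist_force"],s["width"]*88)
p,d=vision.capture("wrist");cv2.imwrite("pics/w4.png",p)
c=cv2.resize(p[140:340,160:480],None,fx=2.5,fy=2.5,interpolation=cv2.INTER_CUBIC);cv2.imwrite("pics/w4c.png",c)
```

```text
[542.72411066  35.49145951 104.41066089] [ 9.98592201e-01  5.30432602e-02  1.65005333e-04 -4.64358290e-05] [-0.11490657  0.14724214  0.08897917] 46.62101777312573
```

View pics/w4c.png

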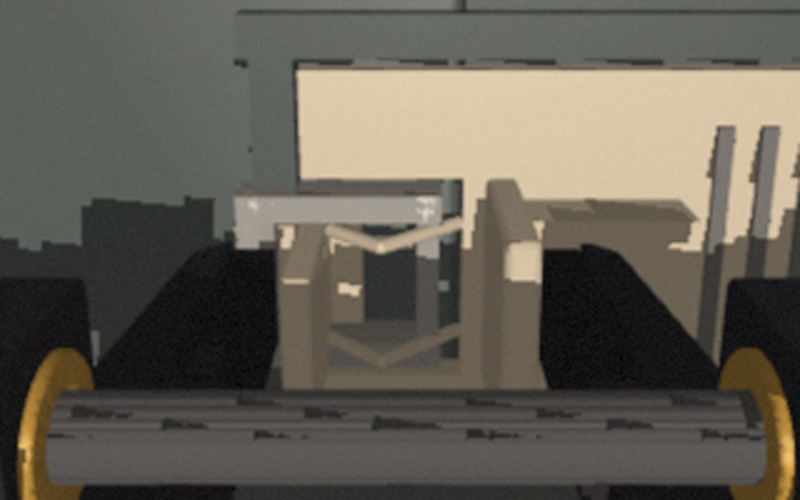

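{"name": "arm_command", "arguments": {
  "deltas": [
    {"dp": [0, 0, 0], "roll": 0, "gripper": 49},
    {"dp": [0, 0, 0], "roll": 0, "gripper": 47},
    {"dp": [0, 0, 0], "roll": 0, "gripper": 46},
    {"dp": [0, 0, 0], "roll": 0, "gripper": 45.4},
    {"dp": [0, 0, 0], "roll": 0, "gripper": 45}
  ],
  "grip_force": 25
}}

```text
time_s: 5.35
tcp_pos: [542.8, 35.4, 104.3]
tcp_rot: [0.999, 0.053, 0.0, 0.0]
wrist_force: [0.4, -0.3, -0.5]
width: 0.454
```

{"name": "arm_command", "arguments": {
  "deltas": [
    {"dp": [0.02, 0, 0], "roll": 0, "gripper": 44.5},
    {"dp": [0.02, 0, 0], "roll": 0, "gripper": 44},
    {"dp": [0.02, 0, 0], "roll": 0, "gripper": 44},
    {"dp": [0, 0, 0], "roll": 0, "gripper": 44},
    {"dp": [0, 0, 0], "roll": 0, "gripper": 44}
  ]
}}

```text
time_s: 5.98
tcp_pos: [543.2, 35.5, 104.3]
tcp_rot: [0.999, 0.053, 0.0, -0.0]
wrist_force: [1.1, -0.7, 0.6]
width: 0.441
```

```bash
cat > st.py <<'E'
from h import *
s=robot.sense();c,n=np.cos(.106),np.sin(.106);M=np.array([[c,n,0],[-n,c,0],[0,0,1]])
print(round(s["time_s"],2),"pos",s["tcp_pos"].round(2),"F(unit axes)",(M@s["wrist_force"]).round(2),"M",s["ft_torque"].round(2),"w",round(s["width"]*88,2))
E
python3 st.py
```

```text
5.97 pos [543.23  35.5  104.26] F(unit axes) [ 1.05 -0.82  0.58] M [-0.03  0.01  0.04] w 38.83
```

{"name": "arm_command", "arguments": {
  "deltas": [
    {"dp": [0, 0, -0.05], "roll": 0, "gripper": 44},
    {"dp": [0, 0, -0.05], "roll": 0, "gripper": 44},
    {"dp": [0, 0, -0.05], "roll": 0, "gripper": 44},
    {"dp": [0, 0, 0], "roll": 0, "gripper": 44},
    {"dp": [0, 0, 0], "roll": 0, "gripper": 44}
  ]
}}

```text
time_s: 6.6
tcp_pos: [543.2, 35.5, 105.7]
tcp_rot: [0.999, 0.053, -0.0, 0.0]
wrist_force: [0.1, -0.2, -1.1]
width: 0.442
```

```bash
python3 st.py
```

```text
6.6 pos [543.19  35.48 105.72] F(unit axes) [ 0.05 -0.22 -1.07] M [-0.05 -0.1   0.05] w 38.92
```

{"name": "arm_command", "arguments": {
  "deltas": [
    {"dp": [0, 0, -0.05], "roll": 0, "gripper": 44},
    {"dp": [0, 0, -0.05], "roll": 0, "gripper": 44},
    {"dp": [0, 0, 0], "roll": 0, "gripper": 44},
    {"dp": [0, 0, 0], "roll": 0, "gripper": 44},
    {"dp": [0, 0, 0], "roll": 0, "gripper": 44}
  ]
}}

```text
time_s: 7.22
tcp_pos: [543.1, 35.5, 106.5]
tcp_rot: [0.999, 0.053, -0.0, 0.0]
wrist_force: [4.2, 0.7, -12.1]
width: 0.44
```

```bash
python3 st.py
```

```text
7.22 pos [543.13  35.53 106.53] F(unit axes) [  4.26   0.21 -12.12] M [-0.05 -0.79  0.01] w 38.75
```

{"name": "arm_command", "arguments": {
  "deltas": [
    {"dp": [0, 0, 0.05], "roll": 0, "gripper": 44},
    {"dp": [0.03, 0, 0], "roll": 0, "gripper": 43.3},
    {"dp": [0, 0, 0], "roll": 0, "gripper": 43.3},
    {"dp": [0, 0, 0], "roll": 0, "gripper": 43.3},
    {"dp": [0, 0, 0], "roll": 0, "gripper": 43.3}
  ]
}}

```text
time_s: 7.85
tcp_pos: [543.4, 35.5, 106.4]
tcp_rot: [0.999, 0.053, -0.0, -0.0]
wrist_force: [0.0, 0.4, -2.5]
width: 0.435
```

```bash
python3 st.py
```

```text
7.85 pos [543.42  35.53 106.41] F(unit axes) [ 0.05  0.39 -2.49] M [-0.01 -0.09 -0.  ] w 38.31
```

{"name": "arm_command", "arguments": {
  "deltas": [
    {"dp": [0, 0, -0.04], "roll": 0, "gripper": 43.3},
    {"dp": [0, 0, 0], "roll": 0, "gripper": 43.3},
    {"dp": [0, 0, 0], "roll": 0, "gripper": 43.3},
    {"dp": [0, 0, 0], "roll": 0, "gripper": 43.3},
    {"dp": [0, 0, 0], "roll": 0, "gripper": 43.3}
  ]
}}

```text
time_s: 8.48
tcp_pos: [543.4, 35.5, 106.5]
tcp_rot: [0.999, 0.053, -0.0, 0.0]
wrist_force: [2.5, 0.1, -9.4]
width: 0.436
```

```bash
python3 st.py
```

```text
8.47 pos [543.44  35.51 106.48] F(unit axes) [ 2.52 -0.19 -9.37] M [-0.03 -0.41  0.01] w 38.35
```

{"name": "arm_command", "arguments": {
  "deltas": [
    {"dp": [0, 0, 0.02], "roll": 0, "gripper": 43.3},
    {"dp": [0.03, 0, 0], "roll": 0, "gripper": 42.6},
    {"dp": [0, 0, 0], "roll": 0, "gripper": 42.6},
    {"dp": [0, 0, 0], "roll": 0, "gripper": 42.6},
    {"dp": [0, 0, 0], "roll": 0, "gripper": 42.6}
  ]
}}

```text
time_s: 9.1
tcp_pos: [543.7, 35.6, 106.4]
tcp_rot: [0.999, 0.053, -0.0, -0.0]
wrist_force: [1.4, 0.6, -6.5]
width: 0.427
```

```bash
python3 st.py
```

```text
9.1 pos [543.71  35.57 106.45] F(unit axes) [ 1.49  0.45 -6.46] M [-0.05 -0.07 -0.01] w 37.58
```

{"name": "arm_command", "arguments": {
  "deltas": [
    {"dp": [0.02, 0, 0], "roll": 0, "gripper": 42.2},
    {"dp": [0.02, 0, 0], "roll": 0, "gripper": 41.8},
    {"dp": [0, 0, 0], "roll": 0, "gripper": 41.8},
    {"dp": [0, 0, 0], "roll": 0, "gripper": 41.8},
    {"dp": [0, 0, 0], "roll": 0, "gripper": 41.8}
  ]
}}

```text
time_s: 9.72
tcp_pos: [544.1, 35.6, 106.5]
tcp_rot: [0.999, 0.053, -0.0, -0.0]
wrist_force: [0.3, 0.4, -4.7]
width: 0.422
```

```bash
python3 st.py
```

```text
9.72 pos [544.11  35.61 106.45] F(unit axes) [ 0.38  0.33 -4.73] M [-0.01  0.08  0.03] w 37.1
```

{"name": "arm_command", "arguments": {
  "deltas": [
    {"dp": [0.02, 0, -0.01], "roll": 0, "gripper": 41.4},
    {"dp": [0.02, 0, 0], "roll": 0, "gripper": 41.0},
    {"dp": [0, 0, 0], "roll": 0, "gripper": 41},
    {"dp": [0, 0, 0], "roll": 0, "gripper": 41},
    {"dp": [0, 0, 0], "roll": 0, "gripper": 41}
  ]
}}

```text
time_s: 10.35
tcp_pos: [544.4, 35.6, 106.5]
tcp_rot: [0.999, 0.053, -0.0, 0.0]
wrist_force: [-0.2, 0.8, -5.6]
width: 0.407
```

```bash
python3 st.py
```

```text
10.35 pos [544.44  35.62 106.45] F(unit axes) [-0.09  0.82 -5.65] M [-0.    0.2  -0.01] w 35.82
```

{"name": "arm_command", "arguments": {
  "deltas": [
    {"dp": [0.02, 0, -0.01], "roll": 0, "gripper": 40.6},
    {"dp": [0.02, 0, 0], "roll": 0, "gripper": 40.2},
    {"dp": [0, 0, 0], "roll": 0, "gripper": 40.2},
    {"dp": [0, 0, 0], "roll": 0, "gripper": 40.2},
    {"dp": [0, 0, 0], "roll": 0, "gripper": 40.2}
  ]
}}

```text
time_s: 10.98
tcp_pos: [544.8, 35.6, 106.5]
tcp_rot: [0.999, 0.053, -0.0, 0.0]
wrist_force: [-0.2, 0.6, -8.0]
width: 0.405
```

```bash
python3 st.py
```

```text
10.97 pos [544.81  35.64 106.5 ] F(unit axes) [-0.14  0.66 -8.03] M [-0.02  0.33  0.01] w 35.61
```

{"name": "arm_command", "arguments": {
  "deltas": [
    {"dp": [0.02, 0, 0], "roll": 0, "gripper": 39.8},
    {"dp": [0.01, 0, 0], "roll": 0, "gripper": 39.4},
    {"dp": [0, 0, 0], "roll": 0, "gripper": 39.4},
    {"dp": [0, 0, 0], "roll": 0, "gripper": 39.4},
    {"dp": [0, 0, 0], "roll": 0, "gripper": 39.4}
  ]
}}

```text
time_s: 11.6
tcp_pos: [545.1, 35.7, 106.5]
tcp_rot: [0.999, 0.053, -0.0, 0.0]
wrist_force: [-0.2, -0.1, -9.6]
width: 0.397
```

```bash
python3 st.py
```

```text
11.6 pos [545.14  35.66 106.51] F(unit axes) [-0.25 -0.04 -9.55] M [-0.05  0.33 -0.04] w 34.93
```

{"name": "arm_command", "arguments": {
  "deltas": [
    {"dp": [0.02, 0, 0.01], "roll": 0, "gripper": 39.0},
    {"dp": [0.02, 0, 0.01], "roll": 0, "gripper": 38.6},
    {"dp": [0, 0, 0], "roll": 0, "gripper": 38.6},
    {"dp": [0, 0, 0], "roll": 0, "gripper": 38.6},
    {"dp": [0, 0, 0], "roll": 0, "gripper": 38.6}
  ]
}}

```text
time_s: 12.22
tcp_pos: [545.7, 35.7, 106.5]
tcp_rot: [0.999, 0.053, -0.0, -0.0]
wrist_force: [-3.1, -0.5, -6.6]
width: 0.387
```

```bash
python3 st.py
```

```text
12.22 pos [545.68  35.74 106.49] F(unit axes) [-3.17 -0.16 -6.59] M [-0.09  0.69  0.02] w 34.08
```

{"name": "arm_command", "arguments": {
  "deltas": [
    {"dp": [0, 0, 0], "roll": 0, "gripper": 38.2},
    {"dp": [0, 0, 0], "roll": 0, "gripper": 37.8},
    {"dp": [0, 0, 0], "roll": 0, "gripper": 37.8},
    {"dp": [0, 0, 0], "roll": 0, "gripper": 37.8},
    {"dp": [0, 0, 0], "roll": 0, "gripper": 37.8}
  ]
}}

```text
time_s: 12.85
tcp_pos: [546.0, 35.8, 106.5]
tcp_rot: [0.999, 0.053, 0.0, 0.0]
wrist_force: [-0.8, 0.2, -7.0]
width: 0.377
```

```bash
python3 st.py
```

```text
12.85 pos [545.99  35.76 106.53] F(unit axes) [-0.81  0.25 -7.03] M [-0.14  0.36  0.03] w 33.15
```

Travel ≈ 6.8 mm, still hooked; continue.

{"name": "arm_command", "arguments": {
  "deltas": [
    {"dp": [0.02, 0, 0], "roll": 0, "gripper": 37.4},
    {"dp": [0.02, 0, 0], "roll": 0, "gripper": 37.0},
    {"dp": [0, 0, 0], "roll": 0, "gripper": 37},
    {"dp": [0, 0, 0], "roll": 0, "gripper": 37},
    {"dp": [0, 0, 0], "roll": 0, "gripper": 37}
  ]
}}

```text
time_s: 13.48
tcp_pos: [546.2, 35.8, 106.5]
tcp_rot: [0.999, 0.053, 0.0, 0.0]
wrist_force: [-1.4, -1.3, -5.9]
width: 0.374
```

```bash
python3 st.py
```

```text
13.47 pos [546.21  35.78 106.5 ] F(unit axes) [-1.55 -1.1  -5.95] M [-0.16  0.3   0.  ] w 32.92
```

{"name": "arm_command", "arguments": {
  "deltas": [
    {"dp": [0.02, 0, 0], "roll": 0, "gripper": 36.6},
    {"dp": [0.02, 0, 0], "roll": 0, "gripper": 36.2},
    {"dp": [0, 0, 0], "roll": 0, "gripper": 36.2},
    {"dp": [0, 0, 0], "roll": 0, "gripper": 36.2},
    {"dp": [0, 0, 0], "roll": 0, "gripper": 36.2}
  ]
}}

```text
time_s: 14.1
tcp_pos: [546.5, 35.8, 106.5]
tcp_rot: [0.999, 0.053, 0.0, 0.0]
wrist_force: [-1.2, -1.4, -3.7]
width: 0.366
```

```bash
python3 st.py
```

```text
14.1 pos [546.52  35.81 106.45] F(unit axes) [-1.35 -1.28 -3.72] M [-0.23  0.43 -0.01] w 32.18
```

{"name": "arm_command", "arguments": {
  "deltas": [
    {"dp": [0, 0, -0.04], "roll": 0, "gripper": 36.2},
    {"dp": [0, 0, 0], "roll": 0, "gripper": 36.2},
    {"dp": [0.01, 0, 0], "roll": 0, "gripper": 35.8},
    {"dp": [0.01, 0, 0], "roll": 0, "gripper": 35.8},
    {"dp": [0, 0, 0], "roll": 0, "gripper": 35.8}
  ]
}}

```text
time_s: 14.72
tcp_pos: [546.7, 35.9, 106.7]
tcp_rot: [0.999, 0.053, 0.0, 0.0]
wrist_force: [0.5, -0.5, -11.7]
width: 0.36
```

```bash
python3 st.py
```

```text
14.72 pos [546.72  35.86 106.68] F(unit axes) [  0.42  -0.59 -11.71] M [-0.16 -0.19 -0.06] w 31.72
```

Still hooked at ~8.3 mm. Ease slightly and go on.

{"name": "arm_command", "arguments": {
  "deltas": [
    {"dp": [0.02, 0, 0.01], "roll": 0, "gripper": 35.4},
    {"dp": [0.01, 0, 0.01], "roll": 0, "gripper": 35.0},
    {"dp": [0, 0, 0], "roll": 0, "gripper": 35},
    {"dp": [0, 0, 0], "roll": 0, "gripper": 35},
    {"dp": [0, 0, 0], "roll": 0, "gripper": 35}
  ]
}}

```text
time_s: 15.35
tcp_pos: [547.3, 35.9, 107.0]
tcp_rot: [0.999, 0.053, 0.0, -0.0]
wrist_force: [-0.4, -0.2, -2.4]
width: 0.351
```

```bash
python3 st.py
```

```text
15.35 pos [547.28  35.93 106.97] F(unit axes) [-0.39 -0.2  -2.37] M [-0.14  0.28 -0.03] w 30.93
```

{"name": "arm_command", "arguments": {
  "deltas": [
    {"dp": [0.02, 0, -0.05], "roll": 0, "gripper": 35},
    {"dp": [0.02, 0, -0.05], "roll": 0, "gripper": 35},
    {"dp": [0, 0, 0], "roll": 0, "gripper": 35},
    {"dp": [0, 0, 0], "roll": 0, "gripper": 35},
    {"dp": [0, 0, 0], "roll": 0, "gripper": 35}
  ]
}}

```text
time_s: 15.98
tcp_pos: [547.4, 36.0, 107.6]
tcp_rot: [0.999, 0.053, 0.0, 0.0]
wrist_force: [0.6, -0.5, -5.0]
width: 0.352
```

```bash
python3 st.py
```

```text
15.97 pos [547.43  35.96 107.6 ] F(unit axes) [ 0.58 -0.6  -5.04] M [-0.13  0.14  0.01] w 31.0
```

{"name": "arm_command", "arguments": {
  "deltas": [
    {"dp": [0.02, 0, 0], "roll": 0, "gripper": 34.5},
    {"dp": [0.02, 0, -0.03], "roll": 0, "gripper": 34.5},
    {"dp": [0.0, 0, -0.03], "roll": 0, "gripper": 34.5},
    {"dp": [0, 0, -0.04], "roll": 0, "gripper": 34.5},
    {"dp": [0, 0, 0], "roll": 0, "gripper": 34.5}
  ]
}}

```text
time_s: 16.6
tcp_pos: [547.8, 36.0, 108.6]
tcp_rot: [0.999, 0.053, 0.0, 0.0]
wrist_force: [1.0, 0.3, -5.2]
width: 0.347
```

```bash
python3 st.py
```

```text
16.6 pos [547.83  35.97 108.65] F(unit axes) [ 1.07  0.23 -5.23] M [-0.12  0.15 -0.03] w 30.58
```

{"name": "arm_command", "arguments": {
  "deltas": [
    {"dp": [0.02, 0, -0.07], "roll": 0, "gripper": 34.5},
    {"dp": [0.02, 0, -0.07], "roll": 0, "gripper": 34.5},
    {"dp": [0.02, 0, -0.07], "roll": 0, "gripper": 34.5},
    {"dp": [0.02, 0, -0.07], "roll": 0, "gripper": 34.5},
    {"dp": [0, 0, 0], "roll": 0, "gripper": 34.5}
  ]
}}

```text
time_s: 17.23
tcp_pos: [548.6, 36.1, 111.5]
tcp_rot: [0.999, 0.053, 0.0, -0.0]
wrist_force: [1.7, 0.9, -6.9]
width: 0.349
```

```bash
python3 st.py;python3 - <<'E'
from h import *
p,d=vision.capture("side");cv2.imwrite("pics/s5.png",cv2.resize(p[170:280,230:370],None,fx=5,fy=5,interpolation=cv2.INTER_CUBIC))
p,d=vision.capture("wrist");cv2.imwrite("pics/w5.png",p)
c=cv2.resize(p[140:340,160:480],None,fx=2.5,fy=2.5,interpolation=cv2.INTER_CUBIC);cv2.imwrite("pics/w5c.png",c)
E
```

```text
17.23 pos [548.64  36.07 111.47] F(unit axes) [ 1.77  0.69 -6.86] M [-0.07  0.17 -0.04] w 30.68
```

View pics/w5c.png

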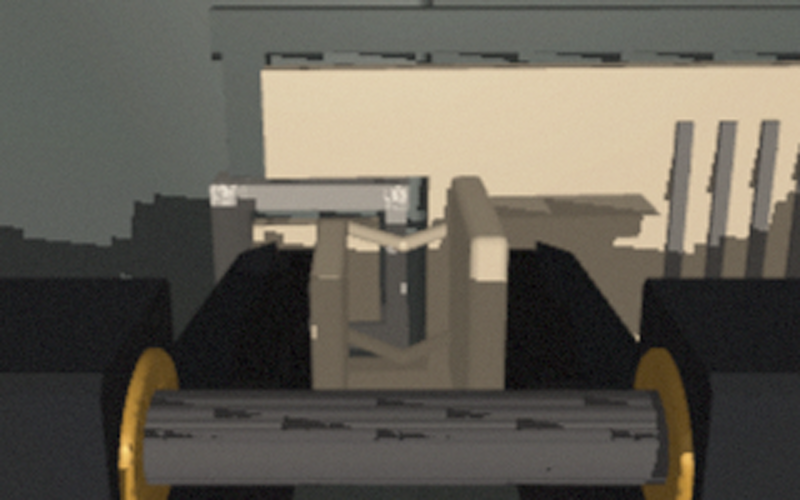

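View pics/s5.png

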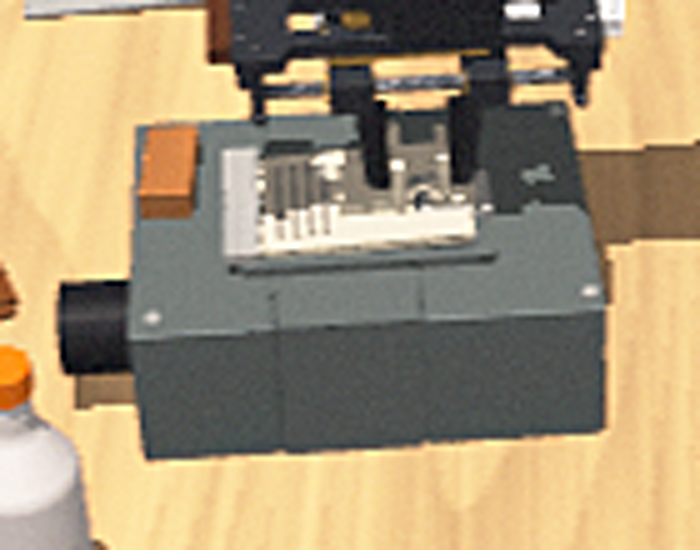

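```bash
cat > tilt.py <<'E'
from h import *
s=robot.sense();p,d=vision.capture("wrist");W=cloud("wrist",d,s)
hsv=cv2.cvtColor(p,cv2.COLOR_BGR2HSV)
import sys
r0,r1,c0,c1=map(int,sys.argv[1:5])
reg=W[r0:r1,c0:c1].reshape(-1,3);reg=reg[np.isfinite(reg[:,2])]
m=np.median(reg,0)
A=np.c_[reg[:,:2]-m[:2],np.ones(len(reg))]
k=np.ones(len(reg),bool)
for _ in range(4):
    c,*_=np.linalg.lstsq(A[k],reg[k,2],rcond=None);e=reg[:,2]-A@c;k=abs(e)<1.5
n=np.array([np.cos(.106),np.sin(.106)]);print("plane z at",m.round(1),c[2].round(2),"slope along unit x",(c[:2]@n).round(3),"along y",(c[:2]@[-n[1],n[0]]).round(3),"inliers",k.mean().round(2))
E
python3 tilt.py 170 208 270 430; python3 st.py
```

```text
plane z at [557.   66.5 100.7] 100.67 slope along unit x -0.044 along y 0.0 inliers 0.99
17.38 pos [548.62  36.07 111.44] F(unit axes) [ 2.4  -0.78 -7.01] M [-0.01  0.12  0.03] w 30.61
```

{"name": "arm_command", "arguments": {
  "deltas": [
    {"dp": [0.05, 0, -0.07], "roll": 0, "gripper": 34.5},
    {"dp": [0.05, 0, -0.07], "roll": 0, "gripper": 34.5},
    {"dp": [0.03, 0, -0.07], "roll": 0, "gripper": 34.5},
    {"dp": [0.03, 0, -0.07], "roll": 0, "gripper": 34.5},
    {"dp": [0, 0, 0], "roll": 0, "gripper": 34.5}
  ]
}}

```text
time_s: 18.0
tcp_pos: [549.6, 36.1, 114.1]
tcp_rot: [0.999, 0.053, -0.001, -0.0]
wrist_force: [-1.1, 0.4, -5.4]
width: 0.348
```

```bash
python3 st.py; python3 tilt.py 170 208 270 430
```

```text
18.0 pos [549.61  36.14 114.12] F(unit axes) [-1.07  0.56 -5.38] M [-0.1   0.83 -0.02] w 30.64
plane z at [558.1  66.4 102.6] 102.56 slope along unit x -0.071 along y 0.002 inliers 0.99
```

{"name": "arm_command", "arguments": {
  "deltas": [
    {"dp": [0.02, 0, -0.1], "roll": 0, "gripper": 34.5},
    {"dp": [0.02, 0, -0.1], "roll": 0, "gripper": 34.5},
    {"dp": [0.02, 0, -0.1], "roll": 0, "gripper": 34.5},
    {"dp": [0.02, 0, -0.1], "roll": 0, "gripper": 34.5},
    {"dp": [0, 0, 0], "roll": 0, "gripper": 34.5}
  ]
}}

```text
time_s: 18.68
tcp_pos: [551.3, 36.4, 118.4]
tcp_rot: [0.999, 0.053, 0.0, 0.0]
wrist_force: [0.3, -0.1, -6.8]
width: 0.349
```

```bash
python3 st.py; python3 tilt.py 170 208 270 430
```

```text
18.68 pos [551.34  36.37 118.37] F(unit axes) [ 0.3  -0.13 -6.76] M [-0.16  0.45  0.01] w 30.71
plane z at [559.9  66.3 105.6] 105.59 slope along unit x -0.113 along y 0.001 inliers 0.98
```

{"name": "arm_command", "arguments": {
  "deltas": [
    {"dp": [0.04, 0, -0.1], "roll": 0, "gripper": 34.5},
    {"dp": [0.04, 0, -0.1], "roll": 0, "gripper": 34.5},
    {"dp": [0.04, 0, -0.1], "roll": 0, "gripper": 34.5},
    {"dp": [0.04, 0, -0.1], "roll": 0, "gripper": 34.5},
    {"dp": [0, 0, 0], "roll": 0, "gripper": 34.5}
  ]
}}

```text
time_s: 19.35
tcp_pos: [552.8, 36.5, 122.4]
tcp_rot: [0.999, 0.053, 0.0, -0.0]
wrist_force: [3.4, 0.8, -8.7]
width: 0.349
```

```bash
python3 st.py; python3 tilt.py 170 208 270 430
```

```text
19.35 pos [552.82  36.5  122.38] F(unit axes) [ 3.51  0.4  -8.75] M [-0.1   0.07 -0.03] w 30.74
plane z at [561.6  66.2 108.3] 108.32 slope along unit x -0.153 along y -0.001 inliers 0.98
```

{"name": "arm_command", "arguments": {
  "deltas": [
    {"dp": [-0.05, 0, 0], "roll": 0, "gripper": 34.5},
    {"dp": [-0.1, 0, 0], "roll": 0, "gripper": 34.5},
    {"dp": [-0.1, 0, 0], "roll": 0, "gripper": 34.5},
    {"dp": [-0.1, 0, 0], "roll": 0, "gripper": 34.5},
    {"dp": [0, 0, 0], "roll": 0, "gripper": 34.5}
  ]
}}

```text
time_s: 20.02
tcp_pos: [549.0, 36.1, 122.3]
tcp_rot: [0.999, 0.053, -0.0, -0.0]
wrist_force: [1.2, 0.9, -6.8]
width: 0.348
```

```bash
python3 st.py; python3 tilt.py 170 208 270 430
```

```text
20.02 pos [548.96  36.11 122.31] F(unit axes) [ 1.25  0.72 -6.82] M [-0.12  0.25 -0.02] w 30.63
plane z at [557.7  65.8 108.3] 108.35 slope along unit x -0.146 along y 0.0 inliers 0.98
```

Drawing freely. Continue ~12 mm more.

{"name": "arm_command", "arguments": {
  "deltas": [
    {"dp": [-0.15, 0, 0], "roll": 0, "gripper": 34.5},
    {"dp": [-0.2, 0, 0], "roll": 0, "gripper": 34.5},
    {"dp": [-0.2, 0, 0], "roll": 0, "gripper": 34.5},
    {"dp": [-0.15, 0, 0], "roll": 0, "gripper": 34.5},
    {"dp": [0, 0, 0], "roll": 0, "gripper": 34.5}
  ]
}}

```text
time_s: 20.7
tcp_pos: [542.3, 35.4, 122.5]
tcp_rot: [0.999, 0.053, 0.0, -0.0]
wrist_force: [-0.7, 0.5, -1.1]
width: 0.347
```

```bash
python3 st.py; python3 tilt.py 170 208 270 430
```

```text
20.7 pos [542.33  35.36 122.53] F(unit axes) [-0.59  0.57 -1.13] M [-0.1   0.09 -0.01] w 30.53
plane z at [551.   65.2 109. ] 109.05 slope along unit x -0.104 along y -0.0 inliers 0.98
```

{"name": "arm_command", "arguments": {
  "deltas": [
    {"dp": [-0.2, 0, 0], "roll": 0, "gripper": 34.5},
    {"dp": [-0.3, 0, 0], "roll": 0, "gripper": 34.0},
    {"dp": [-0.3, 0, -0.1], "roll": 0, "gripper": 33},
    {"dp": [-0.2, 0, -0.3], "roll": 0, "gripper": 32},
    {"dp": [-0.1, 0, -0.5], "roll": 0, "gripper": 32}
  ]
}}

```text
time_s: 21.38
tcp_pos: [531.0, 34.2, 131.5]
tcp_rot: [0.999, 0.053, -0.0, 0.0]
wrist_force: [-0.1, -0.0, -0.6]
width: 0.32
```

{"name": "arm_command", "arguments": {
  "deltas": [
    {"dp": [0, 0, -1], "roll": 0, "gripper": 32},
    {"dp": [0, 0, -1.5], "roll": 0, "gripper": 31},
    {"dp": [0, 0, -2], "roll": 0, "gripper": 31},
    {"dp": [0, 0, -2], "roll": 0, "gripper": 31},
    {"dp": [0, 0, -1], "roll": 0, "gripper": 31}
  ]
}}

```text
time_s: 22.0
tcp_pos: [532.0, 34.2, 208.0]
tcp_rot: [0.999, 0.053, 0.001, -0.0]
wrist_force: [0.9, -0.1, -1.5]
width: 0.312
```

```bash
python3 st.py; python3 tilt.py 170 208 270 430
python3 - <<'E'
from h import *
p,d=vision.capture("side");cv2.imwrite("pics/s6.png",p)
s=robot.sense();print(s["tcp_rot"],s["joint_pos"])
W=np.load("pics/sceneW.npy")
for n,(a) in {"scene":0,"side":0}.items():
    W=np.load(f"pics/{n}W.npy");w=W[np.isfinite(W[...,2])]
    t=w[(w[:,2]>-2)&(w[:,2]<25)&(abs(w[:,0]-530)<150)&(abs(w[:,1]+320)<110)]
p=cv2.imread("pics/scene0.png");cv2.imwrite("pics/tr.png",cv2.resize(p[130:210,190:300],None,fx=6,fy=6,interpolation=cv2.INTER_CUBIC))
E
```

```text
22.0 pos [531.96  34.22 208.04] F(unit axes) [ 0.92 -0.18 -1.48] M [-0.07  0.07 -0.07] w 27.46
plane z at [540.6  64.  194.5] 194.53 slope along unit x -0.101 along y 0.003 inliers 0.98
[ 9.98594403e-01  5.29876666e-02  1.20987719e-03 -2.49718889e-04] [-0.53570541  0.40545772  0.49232415  1.90263783 -0.24296863  0.88947839
  0.18266018]
```

View pics/s6.png

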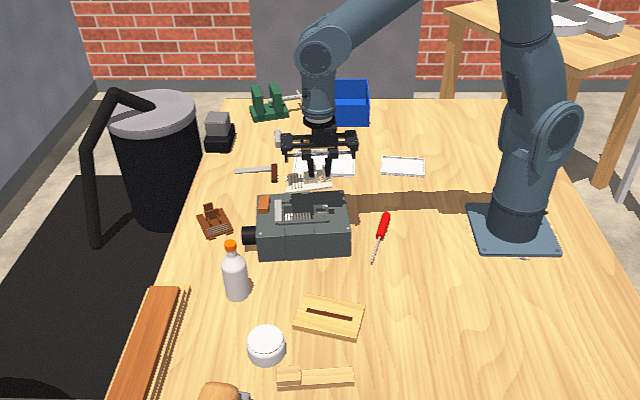

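View pics/tr.png

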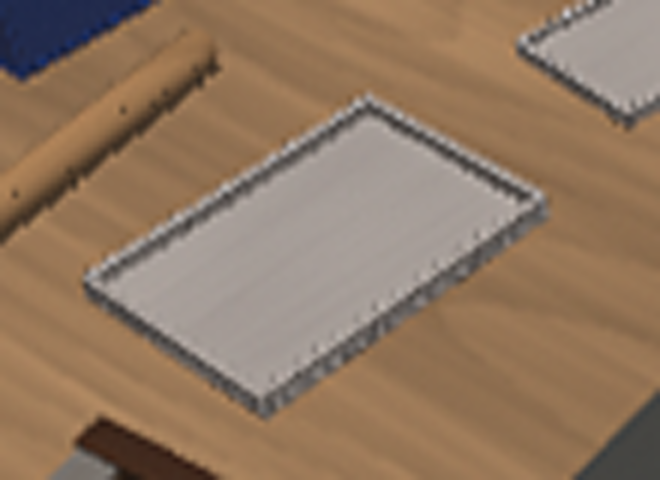

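Run:
```python
from h import *
s=robot.sense();print(s["tcp_pos"])
for r in plan(s["tcp_pos"],R.from_quat(s["tcp_rot"]).as_matrix(),[496,-318,180],-0.025,9):print(r)
```

```text
[531.98351946  34.29335541 207.56380302]
([-0.81, 3.85, 0.3], np.float64(0.015))
([-0.75, 3.86, 0.3], np.float64(0.015))
([-0.7, 3.87, 0.3], np.float64(0.015))
([-0.64, 3.88, 0.3], np.float64(0.015))
([-0.58, 3.89, 0.3], np.float64(0.015))
([-0.52, 3.9, 0.3], np.float64(0.015))
([-0.46, 3.91, 0.3], np.float64(0.015))
([-0.4, 3.91, 0.3], np.float64(0.015))
([-0.35, 3.92, 0.3], np.float64(0.015))
```

{"name": "arm_command", "arguments": {
  "deltas": [
    {"dp": [-0.4, 2, 0.2], "roll": 0.015, "gripper": 31},
    {"dp": [-0.8, 3.8, 0.3], "roll": 0.015, "gripper": 31},
    {"dp": [-0.8, 3.8, 0.3], "roll": 0.015, "gripper": 31},
    {"dp": [-0.7, 3.9, 0.3], "roll": 0.015, "gripper": 31},
    {"dp": [-0.6, 3.9, 0.3], "roll": 0.015, "gripper": 31}
  ]
}}

```text
time_s: 22.72
tcp_pos: [509.4, -144.6, 191.3]
tcp_rot: [1.0, 0.014, -0.001, 0.0]
wrist_force: [-0.2, -0.2, -0.9]
width: 0.315
```

{"name": "arm_command", "arguments": {
  "deltas": [
    {"dp": [-0.5, 3.9, 0.3], "roll": 0.015, "gripper": 31},
    {"dp": [-0.5, 3.9, 0.3], "roll": 0.015, "gripper": 31},
    {"dp": [-0.4, 3.9, 0.3], "roll": 0.015, "gripper": 31},
    {"dp": [-0.3, 3.9, 0.3], "roll": 0.01, "gripper": 31},
    {"dp": [-0.2, 2.0, 0.2], "roll": 0, "gripper": 31}
  ]
}}

```text
time_s: 23.35
tcp_pos: [490.0, -321.7, 177.2]
tcp_rot: [1.0, -0.014, -0.001, 0.001]
wrist_force: [0.2, 0.1, -1.0]
width: 0.309
```

{"name": "arm_command", "arguments": {
  "deltas": [
    {"dp": [0, 0, 1.0], "roll": 0, "gripper": 31},
    {"dp": [0, 0, 2], "roll": 0, "gripper": 31},
    {"dp": [0, 0, 3], "roll": 0, "gripper": 31},
    {"dp": [0, 0, 2], "roll": 0, "gripper": 31},
    {"dp": [0, 0, 1.0], "roll": 0, "gripper": 31}
  ]
}}

```text
time_s: 23.98
tcp_pos: [492.2, -316.7, 86.4]
tcp_rot: [1.0, -0.012, -0.001, -0.001]
wrist_force: [1.1, -0.6, -0.7]
width: 0.311
```

```bash
python3 st.py; python3 tilt.py 170 208 270 430
python3 - <<'E'
from h import *
s=robot.sense();print(s["tcp_rot"].round(3))
p,d=vision.capture("scene");cv2.imwrite("pics/sc7.png",cv2.resize(p[80:230,150:350],None,fx=4,fy=4,interpolation=cv2.INTER_CUBIC))
p,d=vision.capture("wrist");cv2.imwrite("pics/w7.png",p)
E
```

```text
23.98 pos [ 492.2  -316.66   86.4 ] F(unit axes) [ 1.05 -0.69 -0.7 ] M [-0.13  0.07  0.  ] w 27.33
plane z at [ 504.5 -288.3   73. ] 73.05 slope along unit x -0.077 along y 0.011 inliers 0.98
[ 1.    -0.012 -0.001 -0.001]
```

View pics/sc7.png

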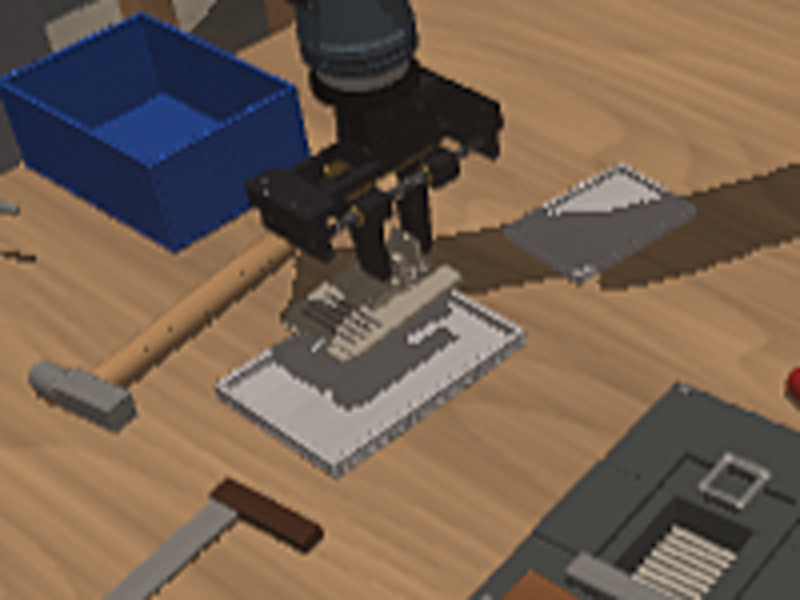

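View pics/w7.png

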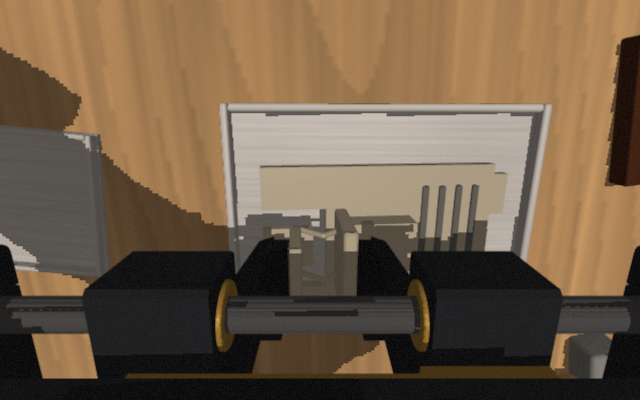

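{"name": "arm_command", "arguments": {
  "deltas": [
    {"dp": [0.2, 0, 0.6], "roll": 0, "gripper": 31},
    {"dp": [0.2, 0, 1.5], "roll": 0, "gripper": 31},
    {"dp": [0.1, 0, 1.5], "roll": 0, "gripper": 31},
    {"dp": [0, 0, 1], "roll": 0, "gripper": 31},
    {"dp": [0, 0, 0.4], "roll": 0, "gripper": 31}
  ]
}}

```text
time_s: 24.75
tcp_pos: [497.2, -317.8, 37.2]
tcp_rot: [1.0, -0.012, -0.001, -0.0]
wrist_force: [-0.1, 0.2, -1.1]
width: 0.315
```

```bash
python3 st.py; python3 tilt.py 170 200 270 430
```

```text
24.75 pos [ 497.23 -317.79   37.18] F(unit axes) [-0.1   0.2  -1.06] M [-0.1   0.11  0.04] w 27.76
plane z at [ 509.9 -287.6   23.8] 23.81 slope along unit x -0.076 along y 0.014 inliers 0.98
```

{"name": "arm_command", "arguments": {
  "deltas": [
    {"dp": [0, 0, 0.1], "roll": 0, "gripper": 31},
    {"dp": [0, 0, 0.15], "roll": 0, "gripper": 31},
    {"dp": [0, 0, 0.15], "roll": 0, "gripper": 31},
    {"dp": [0, 0, 0.1], "roll": 0, "gripper": 31},
    {"dp": [0, 0, 0], "roll": 0, "gripper": 31}
  ]
}}

```text
time_s: 25.42
tcp_pos: [497.7, -318.0, 33.2]
tcp_rot: [1.0, -0.012, -0.0, -0.0]
wrist_force: [0.2, -0.2, -1.2]
width: 0.31
```

```bash
python3 st.py; python3 tilt.py 170 200 270 430
```

```text
25.43 pos [ 497.73 -317.98   33.18] F(unit axes) [ 0.14 -0.26 -1.16] M [-0.04  0.11  0.  ] w 27.26
plane z at [ 510.4 -287.8   19.8] 19.81 slope along unit x -0.075 along y 0.014 inliers 0.98
```

{"name": "arm_command", "arguments": {
  "deltas": [
    {"dp": [0, 0, 0.1], "roll": 0, "gripper": 31},
    {"dp": [0, 0, 0.1], "roll": 0, "gripper": 31},
    {"dp": [0, 0, 0.1], "roll": 0, "gripper": 31},
    {"dp": [0, 0, 0.1], "roll": 0, "gripper": 31},
    {"dp": [0, 0, 0.1], "roll": 0, "gripper": 31}
  ]
}}

```text
time_s: 26.1
tcp_pos: [497.7, -318.0, 28.2]
tcp_rot: [1.0, -0.012, -0.0, 0.0]
wrist_force: [-0.1, 1.3, 0.1]
width: 0.31
```

```bash
python3 st.py; python3 tilt.py 170 200 270 430
```

```text
26.1 pos [ 497.75 -318.03   28.19] F(unit axes) [-0.01  1.3   0.11] M [-0.05  0.12 -0.06] w 27.27
plane z at [ 510.3 -287.8   14.9] 14.93 slope along unit x -0.06 along y 0.008 inliers 0.98
```

{"name": "arm_command", "arguments": {
  "deltas": [
    {"dp": [-0.02, 0, 0.08], "roll": 0, "gripper": 31},
    {"dp": [-0.02, 0, 0.08], "roll": 0, "gripper": 31},
    {"dp": [-0.02, 0, 0.08], "roll": 0, "gripper": 31},
    {"dp": [-0.02, 0, 0.06], "roll": 0, "gripper": 31},
    {"dp": [0, 0, 0], "roll": 0, "gripper": 31}
  ]
}}

```text
time_s: 26.78
tcp_pos: [496.9, -318.0, 25.2]
tcp_rot: [1.0, -0.012, -0.0, 0.0]
wrist_force: [-0.3, -1.4, 0.0]
width: 0.31
```

```bash
python3 st.py; python3 tilt.py 170 200 270 430
```

```text
26.77 pos [ 496.95 -318.02   25.2 ] F(unit axes) [-0.41 -1.35  0.04] M [-0.06  0.15  0.03] w 27.29
plane z at [ 509.2 -287.6   12.8] 12.78 slope along unit x -0.031 along y 0.006 inliers 0.98
```

{"name": "arm_command", "arguments": {
  "deltas": [
    {"dp": [-0.02, 0, 0.06], "roll": 0, "gripper": 31},
    {"dp": [-0.02, 0, 0.06], "roll": 0, "gripper": 31},
    {"dp": [-0.02, 0, 0.06], "roll": 0, "gripper": 31},
    {"dp": [0, 0, 0.04], "roll": 0, "gripper": 31},
    {"dp": [0, 0, 0], "roll": 0, "gripper": 31}
  ]
}}

```text
time_s: 27.45
tcp_pos: [496.3, -318.0, 23.0]
tcp_rot: [1.0, -0.012, -0.0, 0.0]
wrist_force: [-0.6, -0.2, 0.7]
width: 0.312
```

```bash
python3 st.py; python3 tilt.py 170 200 270 430
```

```text
27.45 pos [ 496.3  -318.01   23.  ] F(unit axes) [-0.58 -0.12  0.75] M [-0.07  0.07 -0.02] w 27.49
plane z at [ 508.6 -287.4   11.2] 11.21 slope along unit x -0.012 along y 0.007 inliers 0.98
```

{"name": "arm_command", "arguments": {
  "deltas": [
    {"dp": [0, 0, 0], "roll": 0, "gripper": 34},
    {"dp": [0, 0, 0], "roll": 0, "gripper": 38},
    {"dp": [0, 0, 0], "roll": 0, "gripper": 42},
    {"dp": [0, 0, 0], "roll": 0, "gripper": 47},
    {"dp": [0, 0, 0], "roll": 0, "gripper": 54}
  ]
}}

```text
time_s: 28.12
tcp_pos: [496.6, -317.9, 23.0]
tcp_rot: [1.0, -0.012, 0.0, 0.0]
wrist_force: [-0.1, -0.3, -0.4]
width: 0.535
```

```bash
python3 st.py; python3 tilt.py 170 200 270 430;python3 - <<'E'
from h import *
p,d=vision.capture("wrist");cv2.imwrite("pics/w8.png",p)
E
```

```text
28.12 pos [ 496.57 -317.9    23.04] F(unit axes) [-0.1  -0.26 -0.4 ] M [-0.05  0.11 -0.02] w 47.06
plane z at [ 508.9 -287.6   10.2] 10.29 slope along unit x -0.0 along y 0.006 inliers 0.93
```

View pics/w8.png

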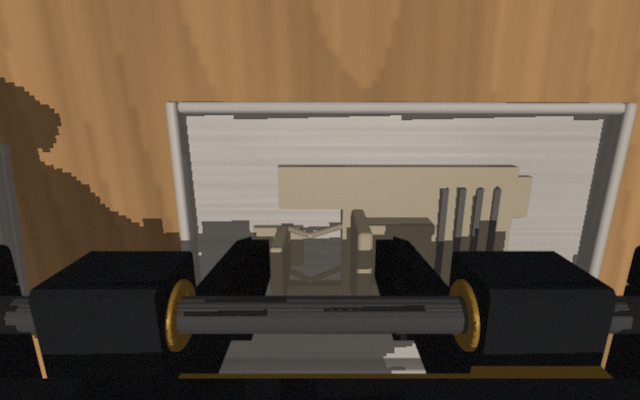

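{"name": "arm_command", "arguments": {
  "deltas": [
    {"dp": [0, 0, 0], "roll": 0, "gripper": 60},
    {"dp": [0, 0, 0], "roll": 0, "gripper": 60},
    {"dp": [0, 0, -0.5], "roll": 0, "gripper": 60},
    {"dp": [0, 0, -1.5], "roll": 0, "gripper": 60},
    {"dp": [0, 0, -2.5], "roll": 0, "gripper": 60}
  ]
}}

```text
time_s: 28.85
tcp_pos: [496.1, -317.9, 68.9]
tcp_rot: [1.0, -0.012, -0.0, -0.0]
wrist_force: [-0.6, 0.6, 0.0]
width: 0.599
```

{"name": "arm_command", "arguments": {
  "deltas": [
    {"dp": [0, 1.5, -3], "roll": 0, "gripper": 60},
    {"dp": [0, 3, -4], "roll": 0, "gripper": 60},
    {"dp": [0, 3, -4], "roll": 0, "gripper": 60},
    {"dp": [0, 1.5, -2], "roll": 0, "gripper": 60},
    {"dp": [0, 0, 0], "roll": 0, "gripper": 60}
  ]
}}

```text
time_s: 29.48
tcp_pos: [494.4, -410.0, 200.6]
tcp_rot: [1.0, -0.013, 0.002, 0.002]
wrist_force: [-0.2, 0.4, -1.0]
width: 0.603
```

{"name": "arm_command", "arguments": {
  "deltas": [
    {"dp": [0, 0, 0], "roll": 0, "gripper": 60},
    {"dp": [0, 0, 0], "roll": 0, "gripper": 60},
    {"dp": [0, 0, 0], "roll": 0, "gripper": 60},
    {"dp": [0, 0, 0], "roll": 0, "gripper": 60},
    {"dp": [0, 0, 0], "roll": 0, "gripper": 60}
  ]
}}

```text
time_s: 30.1
tcp_pos: [494.2, -407.8, 197.9]
tcp_rot: [1.0, -0.012, -0.0, -0.0]
wrist_force: [0.5, 0.2, 0.1]
width: 0.602
```

```bash
python3 st.py;python3 - <<'E'
from h import *
s=robot.sense();p,d=vision.capture("wrist");cv2.imwrite("pics/w9.png",p);np.savez("pics/w9.npz",d=d,pos=s["tcp_pos"],rot=s["tcp_rot"])
p,d=vision.capture("scene");cv2.imwrite("pics/sc9.png",p)
E
```

```text
30.1 pos [ 494.19 -407.81  197.88] F(unit axes) [0.48 0.16 0.12] M [-0.07  0.09  0.07] w 52.95
```

View pics/w9.png

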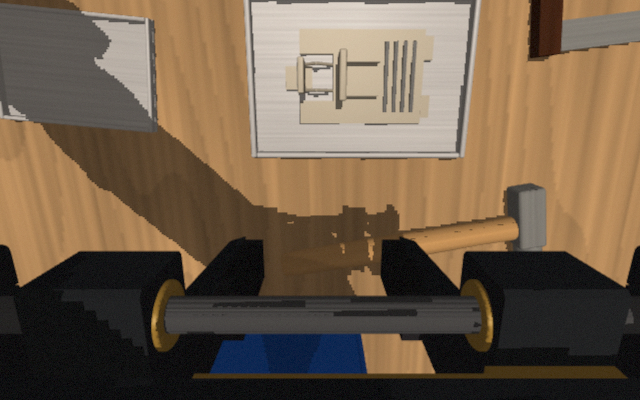

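View pics/sc9.png

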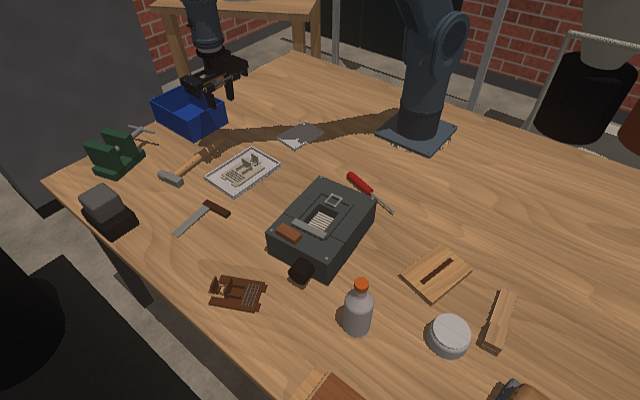

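Run:
```python
from h import *
z=np.load("pics/w9.npz");s={"tcp_pos":z["pos"],"tcp_rot":z["rot"]}
c=np.mean([ray("wrist",q,11,s) for q in [(300,30),(300,123),(425,29),(421,123)]],0)
print("cover",c,"tray near corners",ray("wrist",(252,157),16,s),ray("wrist",(463,157),16,s))
W=cloud("wrist",z["d"],s)
for a in [(305,112),(360,112),(410,112),(310,38),(410,36),(270,120),(450,120)]:print(a,np.nanmedian(W[a[1]-2:a[1]+3,a[0]-2:a[0]+3,2]))
for k,q in {"tab":(301,77),"wallR":(345,77)}.items():print(k,ray("wrist",q,43,s))
```

```text
cover [ 530.57531078 -320.41121548   11.        ] tray near corners [ 428.39526506 -388.36484356   16.        ] [ 625.16393208 -392.96494118   16.        ]
(305, 112) 10.188234011590282
(360, 112) 10.234036597257955
(410, 112) 10.68936427629103
(310, 38) 10.15760600373838
(410, 36) 10.289170300791682
(270, 120) 4.293528856823343
(450, 120) 3.9314774647749005
tab [ 478.35127622 -320.60897646   43.        ]
wallR [ 513.8568839  -321.44041374   43.        ]
```

```bash
python3 -c "
from workcell import robot
print(robot.sign_off())"
```

```text
the job is handed in; nothing more can be done
None
```

The cover is off the extractor and lying flat, right way up, in the larger tray, with the tab sprung back out. I handed the job in at about 30 s of the 72 s allowed; no verdict is reported.

- **Release:** I squeezed the tab in small steps under a light pull, with readings between about 2 and 12 N. The foot let go at about 9 mm of tab travel.
- **Removal:** I raised the tab end to a tilt of about 0.15 rad and drew the cover back from under the ledge. I then lifted it clear and carried it to the tray. The largest wrist force I read was about 12 N.
- **Placing:** The cover settled level on the tray floor with almost no force reading before I opened the fingers.

**Last checks**
- The cover's centre is about 3 mm from the tray's centre.
- The plate reads the same height (to about 0.5 mm) at five spots, about 6 mm above the floor, which is its own thickness.
- The tab is back at its rest distance from the wall.
- The wrist force is near zero, and the gripper is well clear of the tray and cover.
- In the last scene picture the other things on the bench look unmoved. I judged that by eye and did not measure it.

No check failed. The camera heights read about 1 mm low throughout, which is within the calibration's stated error.

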